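# Pack a glazed sash by feel

### The arm

A 7-joint arm with a two-finger parallel gripper is mounted at the origin on a cart in front of the work surface, level with it; the furniture and walls round the work are solid. World frame = base frame: x ahead of the robot, y to its left, z up, the work surface at z = 0. Lengths are in m, angles in rad, forces in N, time in s.
With the tool pointing down it reaches from about 0.4 to 0.875 m from the base axis. Payload 4.4 kg.
Tool frame: the origin (TCP) lies on the mounting face of the last link; the fingertips stand ctrl.finger_overhang ahead of it and the grasp point (between the pads) lies 155 mm ahead of it (ctrl.finger_overhang is the distance from the TCP to the fingertips, in m); z points along the fingers, y is the line along which they close (so a half turn about z gives the same grasp; the last joint's range is limited). The gripper opens to 85 mm and grips with 20 to 120 N. Pads are 22 mm wide; open, the fingers measure 114 mm over their backs; the gripper's body (76 mm by 85 mm) begins 54 mm behind the grasp point. The pads swing forward as they close: fully open they stand 13 mm farther back than shut.
Start: joints at [1.26, 0.628, 0.038, 1.517, -0.027, 0.996, -0.02], TCP at [0.158, -0.631, 0.405] pointing down, gripper open.
Joint ranges: [-3.06, 3.06], [-0.37, 2.12], [-1.25, 1.32], [0.18, 2.47], [-1.1, 4.24], [0.23, 1.98], [-2.94, 2.94]. Speed limits (rad/s): [2.57, 2.57, 3.14, 3.14, 3.14, 3.14, 3.14].

### API

Orientations are given as a unit quaternion [x, y, z, w].
In Python, from station import ctrl, imaging gives the robot as it stands.
- The arm moves only by the tool move_arm, never from a script. Its argument "rows" is a list of rows, each a list of 6 numbers: the shift along the world's x, y, z normalised to -1 to 1, where 1 is 250 mm, then the turn, a rotation vector about the world's x, y, z normalised to -1 to 1, where 1 is 2 rad. In form: [[dx, dy, dz, rx, ry, rz], ...]. A call has 1 to 5 rows; each row shifts and turns the commanded pose from where the row before left it; what a row does not reach is not made up. A row lasts 1/10 s, in which the tool goes at most 50 mm and 8.59 degrees, less where a joint would pass 70% of its speed; a pose out of reach is approached as far as the arm can. A call with a number of a shift or a turn outside -1 to 1 is refused whole. A call with a gripper value outside its range is refused whole. "claw" is the opening, from 0 (shut) to 1 (fully open), set as the call begins (left out, the last holds). The fingers move at their own pace and stop on an object; the grip force is fixed at half the most. Time passes only in rows, so rows that do not move let the fingers close. It gives the time, the measured TCP pose, the force, the opening and the grip force at its end, in the units of the state.
- ctrl.get_obs(): the state, without advancing time (a new reading comes with each control period).
- imaging.grab_frame(name): name is "side" or "top" or "wrist"; returns a dict with "img" (400x640x3 uint8, red, green, blue), "K" (3x3 intrinsics, pixels), "cam_to_world" (4x4, takes a point from camera to world coordinates). Camera axes: x right, y up, looking along -z (the intrinsics and any distortion apply to the point x, -y, -z); pixel columns grow to the right and rows downward; lengths in m; the calibration is good to about 2 mm. A picture is of the moment at which its call begins. There is no depth.
- ctrl.hand_in(): hands the job in; it is judged then, once.
The state is a dict: "time_s": time; "joint_positions": joint angles; "qvel": joint speeds; "tau": joint torques, N m; "tcp_pos": TCP position; "orientation": TCP orientation; "wrist_force": force on the tool from outside, world axes, zero at the start; "ft_torque": the same for the moment, N m; "gripper_width": opening from 0.0 (shut) to 1.0 (fully open); "grasp_force": force on a finger pad.
Only numpy, scipy, OpenCV 4.12 (cv2) and the standard library are available. Lean on these libraries where they do the work, as an engineer would, in place of code of your own. Each camera call takes 0.05 s, during which the arm holds its last target. There are 200 camera calls.

### The job

Pack the glass of the small timber sash that lies on the bench: take the two packers from their rack and slide one down into the gap on either side of the pane, between the glass and the frame, until it stands on the bottom of the rebate. One gap is wider than the other, so feel with the thick blue packer which side lets it in; where it jams do not force it (a light hand, a few newtons, is enough), for the glass chips. Leave each packer standing in its gap, and the other things on the bench where they are.

Things in the scene. Friction and masses are not known exactly. Their poses are not given: they have to be found in the camera images.
- sash: Small timber window sash lying flat, fixed. 236 mm over its horned rails (along its y), 180 mm along its x, 40 mm high (rails and stiles alike). Origin: middle of its underside, z up. Inside, a rebate lip with its upper face at z = 10 mm carries the glass. A packer is home when it stands on the lip, its origin at z = 10 mm of the sash.
- glass_mid (a point): Nominal middle of the glass's top face: x = y = 0, z = 34 mm in the sash's frame, same axes. The double-glazed unit is 102 (x) by 110 (y) by 24 mm, bedded fast. Not trued up yet: unit and both stiles together sit up to 7 mm off to +y or -y of this point, by an unmeasured amount. The narrow gaps at the x ends are packed already.
- gap_left (a point): On the lip, at x = 0, y = +60 mm, z = 10 mm in the sash's frame, same axes: in or near the +y gap. The gap runs along x, 112 mm long, upright walls: glass edge (top at z = 34 mm; nominally at y = 55 mm, see glass_mid) and timber stile (top at z = 40 mm). It is 10 or 6.5 mm wide, the other gap the reverse; which is which changes.
- gap_right (a point): The same for the -y gap: on the lip at x = 0, y = -60 mm, z = 10 mm in the sash's frame; the glass edge is nominally at y = -55 mm, the stile beyond it. 6.5 mm wide if gap_left is 10 mm, and the reverse.
- packer_blue: Thick blue plastic packer, about 45 g, loose, upright in the rack. Blade 44 mm long (x), 8.5 mm thick (y), 32 mm deep (z), its lower edges rounded 1.5 mm; above it a finger tab 34 (x) by 12 mm (y), z = 32 to 62 mm, to be gripped across the 12 mm. Origin: middle of the blade's lower edge, z up. Enters only the 10 mm gap; jams in the mouth of the other.
- packer_red: Thin red packer, the same but with a 5 mm thick blade (tab 12 mm thick too). It would drop into either gap but belongs in the 6.5 mm one, which the blue one does not enter. Lined up with its gap, either packer goes home under less than 5 N. A blade that stops with its lower edge near z = 40 mm of the sash rests on the stile, near 34 mm on the glass.
- rack: Slotted plywood rack of the packers, fixed, 138 (x) by 46 (y) by 30 mm high. Origin: middle of its underside. Blue packer's slot at x = -30 mm, red one's at x = +30 mm, both running along x; slot floors 6 mm above the bench, so the tabs begin 38 mm above it. Between rack and sash the arm and orange knob of the mitre saw stand 85 mm high: lift the packers over.
- mug: Blue and white mug, 92 mm high, a bystander to be left alone. Origin: under its middle.
- masking_tape: Roll of masking tape, 100 mm across, 25 mm high, a bystander. Origin: under its middle.
- tape_measure: Yellow tape measure, 68x85x31 mm, a bystander. Origin: under its middle.
- pencil: Red flat carpenter's pencil, 178 mm long, a bystander. Origin: under its middle.
- spring_clamp: Black spring clamp with orange tips, 67x118x23 mm, a bystander. Origin: under its middle.
Things that resemble listed ones, but are neither listed nor needed, are in the scene too. There is more than one size of the packer_red; the one meant has the size given above.

How it is judged:
At the end, for the whole second after the job is handed in: The blue packer stands in one side gap of the pane and the red one in the other, each upright within 0.3 rad, with its lower edge on the rebate lip (within 3 mm) and within 34 mm of the middle of the gap's length, released and at rest (((y of packer_blue in the frame of sash between 0.046 and 0.075 m and x of packer_blue in the frame of sash between -0.034 and 0.034 m and z of each of packer_blue, packer_red in the frame of sash below 0.013 m and y of packer_red in the frame of sash between -0.075 and -0.046 m and x of packer_red in the frame of sash between -0.034 and 0.034 m) or (y of packer_blue in the frame of sash between -0.075 and -0.046 m and x of packer_blue in the frame of sash between -0.034 and 0.034 m and z of each of packer_blue, packer_red in the frame of sash below 0.013 m and y of packer_red in the frame of sash between 0.046 and 0.075 m and x of packer_red in the frame of sash between -0.034 and 0.034 m)) and angle between each of packer_blue, packer_red's own z axis and vertical below 0.3 rad and linear speed of each of packer_blue, packer_red below 0.01 m/s); the robot touches nothing.
It fails at once if an edge of a packer's blade is pressed against the glass, the frame or anything else with more than 30 N (contact force between any of packer_blue_c0, packer_blue_c1, packer_blue_c2, packer_blue_c3, packer_red_c0, packer_red_c1, packer_red_c2, packer_red_c3 and anything else above 30 N).
It fails at once if the robot itself presses on the glass with more than 10 N (contact force between any of the fingers, the arm and pane_c0 above 10 N).
It fails at once if a bystander (mug, masking tape, tape measure, pencil, spring clamp) is moved more than 20 mm (distance of any of mug, masking_tape, tape_measure, pencil, spring_clamp from where it was at the start of the episode above 0.02 m).
It also fails if it takes over 72 s, if anything falls off the work surface, if the arm or the gripper's body presses on something with over 40 N, if the wrist force passes 120 N, or if a joint passes its speed limit or range.

## Working session

There is one attempt and no reset: what is moved stays moved. The work goes in short steps, Python scripts to look and compute and a tool call to move; the robot and the scene stay as the last step left them, time stands still between calls to the robot, and variables do not carry over. Pictures are saved under pics/ and viewed, at most 12 in all, crops included, and the job is handed in when it is done.

Besides the shell and the picture viewer there is one more tool, called as name([rows], argument=value, ...), one row to a line, values as JSON. move_arm: Moves the arm, as the interface text tells. Its arguments: {"type":"object","properties":{"rows":{"type":"array"},"claw":{"type":"number"}},"required":["rows"]}

```bash
mkdir -p pics; cat > h.py <<'E'
import numpy as np, cv2
from station import ctrl, imaging
def grab(n,f=None):
    d=imaging.grab_frame(n)
    if f: cv2.imwrite('pics/'+f,cv2.cvtColor(d['img'],cv2.COLOR_RGB2BGR))
    np.savez(''+n+'.npz',**{k:d[k] for k in('img','K','cam_to_world')})
    return d
def load(n): return np.load(''+n+'.npz')
def ray(d,u,v):
    K=d['K'];T=d['cam_to_world']
    c=np.array([(u-K[0,2])/K[0,0],-(v-K[1,2])/K[1,1],-1.])
    return T[:3,3],T[:3,:3]@c
def onz(d,u,v,z):
    o,r=ray(d,u,v); return o+r*(z-o[2])/r[2]
def proj(d,p):
    T=d['cam_to_world'];K=d['K']
    c=T[:3,:3].T@(np.array(p)-T[:3,3])
    return K[0,0]*c[0]/-c[2]+K[0,2], K[1,1]*-c[1]/-c[2]+K[1,2]
E
python3 - <<'E'
from h import *
for n in('top','side'):
    d=grab(n,n+'0.png'); print(n,d['K'].round(1).tolist(),d['cam_to_world'].round(3).tolist(),[k for k in d])
o=ctrl.get_obs(); print(o, ctrl.finger_overhang)
E
```

```text
top [[366.9, 0.0, 317.1], [0.0, 366.9, 197.9], [0.0, 0.0, 1.0]] [[0.159, 0.963, -0.219, 0.3], [-0.987, 0.156, -0.031, -0.053], [0.004, 0.221, 0.975, 1.202], [0.0, 0.0, 0.0, 1.0]] ['img', 'K', 'cam_to_world']
side [[417.9, 0.0, 323.6], [0.0, 417.9, 199.6], [0.0, 0.0, 1.0]] [[-0.994, 0.023, -0.103, 0.445], [-0.104, -0.409, 0.907, 1.015], [-0.021, 0.912, 0.409, 0.503], [0.0, 0.0, 0.0, 1.0]] ['img', 'K', 'cam_to_world']
{'time_s': 0.1, 'joint_positions': array([ 1.26020255,  0.62927048,  0.03842999,  1.51825467, -0.02699595,
        0.99630915, -0.02002451]), 'qvel': array([ 0.0009725 , -0.00193055,  0.00111468, -0.00140426,  0.00137923,
       -0.00120051,  0.00127507]), 'tau': array([ 2.55490755e-03, -5.64530540e+01,  1.23027887e+00, -1.93973798e+01,
        1.13065308e-02,  5.39062894e-03, -1.86459424e-06]), 'tcp_pos': array([ 0.15750799, -0.63036052,  0.40387387]), 'orientation': array([ 9.92519093e-01,  1.22086474e-01, -1.11633258e-04, -8.54831284e-04]), 'wrist_force': array([-0.83681789,  0.65181543,  0.12088429]), 'ft_torque': array([-0.01165037,  0.00383701, -0.0589092 ]), 'grasp_force': 0.0, 'gripper_width': 0.9989771864160386} 0.1734
```

View pics/top0.png

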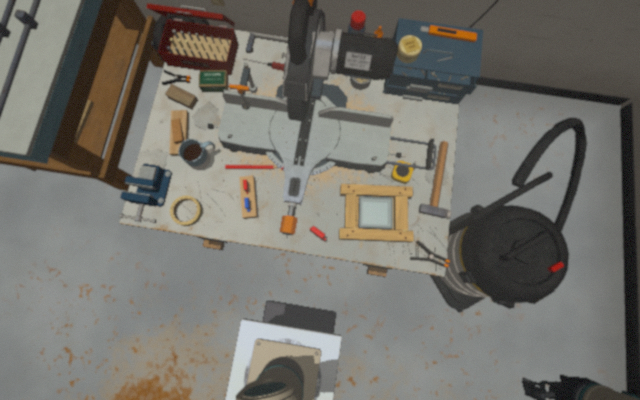

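View pics/side0.png

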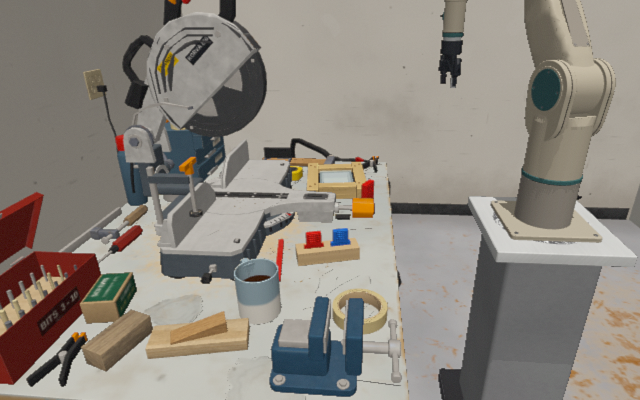

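Top view: rack at about (249,197) with the red tab at (246,186) and the blue at (248,203). The sash centre is near (376,212), the saw knob at (289,222), and a decoy red packer lies at (318,233). The side view confirms both packers stand in the rack.

```bash
python3 - <<'E'
from h import *
d=load('top'); s=load('side')
def comps(d,name,m,box,z,mn=15):
    x0,y0,x1,y1=box; mm=np.zeros_like(m);mm[y0:y1,x0:x1]=m[y0:y1,x0:x1]
    n,l,st,c=cv2.connectedComponentsWithStats(mm.astype(np.uint8))
    for i in range(1,n):
        if st[i,4]>=mn:
            ys,xs=np.where(l==i); r=cv2.minAreaRect(np.c_[xs,ys].astype(np.float32))
            print(name,st[i].tolist(),c[i].round(1),onz(d,*c[i],z).round(4))
            for q in cv2.boxPoints(r): print('   ',q.round(1),onz(d,*q,z).round(4))
def hsv(d): return cv2.cvtColor(d['img'],cv2.COLOR_RGB2HSV)
for d_,nm,rb in((d,'top',(235,170,265,222)),(s,'side',(295,220,365,270))):
    h=hsv(d_);H,S,V=h[...,0],h[...,1].astype(int),h[...,2]
    comps(d_,nm+' red',((H<8)|(H>172))&(S>150)&(V>90),rb,.066)
    comps(d_,nm+' blue',(H>100)&(H<130)&(S>130)&(V>60),rb,.066)
h=hsv(d);H,S,V=h[...,0],h[...,1].astype(int),h[...,2]
wood=(H>8)&(H<28)&(S>80)&(V>130)
comps(d,'rackwood',wood,(235,170,265,222),.03,60)
comps(d,'sash',wood,(330,175,420,250),.04,200)
i=d['img'][170:255,225:425]; j=cv2.resize(i,None,fx=4,fy=4,interpolation=cv2.INTER_CUBIC)
cv2.imwrite('pics/crop1.png',cv2.cvtColor(j,cv2.COLOR_RGB2BGR))
E
```

```text
top red [243, 180, 5, 10, 37] [244.8 184.4] [0.5612 0.2182 0.066 ]
    [243. 180.] [0.5744 0.2267 0.066 ]
    [247. 180.] [0.5765 0.2141 0.066 ]
    [247. 189.] [0.5473 0.2081 0.066 ]
    [243. 189.] [0.5453 0.2207 0.066 ]
top blue [245, 199, 4, 9, 21] [246.7 203. ] [0.5026 0.2    0.066 ]
    [244.9 199.2] [0.5136 0.2081 0.066 ]
    [247.1 198.8] [0.5159 0.2012 0.066 ]
    [248.5 206.8] [0.4914 0.192  0.066 ]
    [246.2 207.1] [0.4891 0.1988 0.066 ]
side red [304, 231, 20, 18, 254] [313.3 239.6] [0.5561 0.2523 0.066 ]
    [302.4 232.3] [0.584  0.2219 0.066 ]
    [321.5 230.2] [0.5434 0.2095 0.066 ]
    [323.2 246.2] [0.5323 0.2778 0.066 ]
    [304.1 248.3] [0.5701 0.2889 0.066 ]
side blue [331, 228, 19, 18, 254] [339.9 236.7] [0.5009 0.236  0.066 ]
    [329.4 229.5] [0.5263 0.2053 0.066 ]
    [347.5 227.5] [0.487  0.1933 0.066 ]
    [349.3 243.3] [0.4798 0.2625 0.066 ]
    [331.1 245.3] [0.5164 0.2732 0.066 ]
rackwood [240, 176, 17, 42, 405] [248.2 196.3] [0.5317 0.2076 0.03  ]
    [239.  176.6] [0.5925 0.2512 0.03  ]
    [253.  175.4] [0.6039 0.2062 0.03  ]
    [256.3 216.1] [0.4712 0.1684 0.03  ]
    [242.4 217.3] [0.4603 0.2122 0.03  ]
sash [339, 184, 75, 58, 2433] [375.9 212.9] [ 0.5416 -0.2112  0.04  ]
    [338.7 238.3] [ 0.4416 -0.1047  0.04  ]
    [340.9 183.3] [ 0.6212 -0.0854  0.04  ]
    [415.2 186.2] [ 0.6502 -0.3269  0.04  ]
    [412.9 241.3] [ 0.4698 -0.3382  0.04  ]
```

View pics/crop1.png

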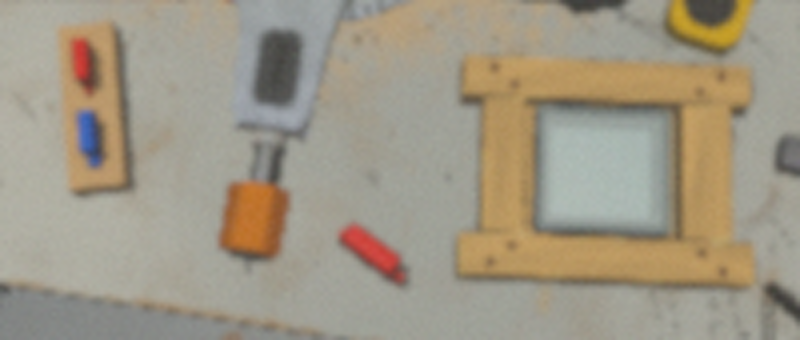

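move_arm([
  [0.129,0.139,0,0,0,-0.005],
  [0.129,0.139,0,0,0,-0.005],
  [0.129,0.139,0,0,0,-0.005],
  [0.129,0.139,0,0,0,-0.005],
  [0.129,0.139,0,0,0,-0.005],
], claw=0.5)

```text
time_s: 0.6
tcp_pos: [0.3197, -0.4552, 0.4044]
orientation: [0.995, 0.097, -0.0, -0.0]
wrist_force: [-0.0, 0.2, 0.8]
gripper_width: 0.502
grasp_force: 0.0
```

move_arm([
  [0.129,0.139,0,0,0,-0.005],
  [0.129,0.139,0,0,0,-0.005],
  [0.129,0.139,0,0,0,-0.005],
  [0.129,0.139,0,0,0,-0.005],
  [0.129,0.139,0,0,0,-0.005],
])

```text
time_s: 1.1
tcp_pos: [0.481, -0.2815, 0.4045]
orientation: [0.997, 0.072, -0.0, -0.0]
wrist_force: [0.7, -0.2, -0.1]
gripper_width: 0.498
grasp_force: 0.0
```

move_arm([
  [0.129,0.139,0,0,0,-0.005],
  [0.129,0.139,0,0,0,-0.005],
  [0,0,0,0,0,0],
  [0,0,0,0,0,0],
])

```text
time_s: 1.5
tcp_pos: [0.5452, -0.2121, 0.4041]
orientation: [0.998, 0.064, -0.001, -0.0]
wrist_force: [-0.7, -0.4, -0.2]
gripper_width: 0.502
grasp_force: 0.0
```

```bash
python3 - <<'E'
from h import *
d=grab('wrist','w1.png');print(d['K'].round(1).tolist(),d['cam_to_world'].round(3).tolist())
for p in((.546,-.213,.034),(.561,.217,.068)): print(proj(d,p))
E
```

```text
[[314.4, 0.0, 316.7], [0.0, 314.4, 198.8], [0.0, 0.0, 1.0]] [[0.128, 0.956, 0.262, 0.611], [-0.992, 0.124, 0.033, -0.203], [-0.001, -0.264, 0.964, 0.374], [0.0, 0.0, 0.0, 1.0]]
(np.float64(318.39627316581476), np.float64(175.08686424357774))
(np.float64(-134.34956700971526), np.float64(108.46738804161873))
```

View pics/w1.png

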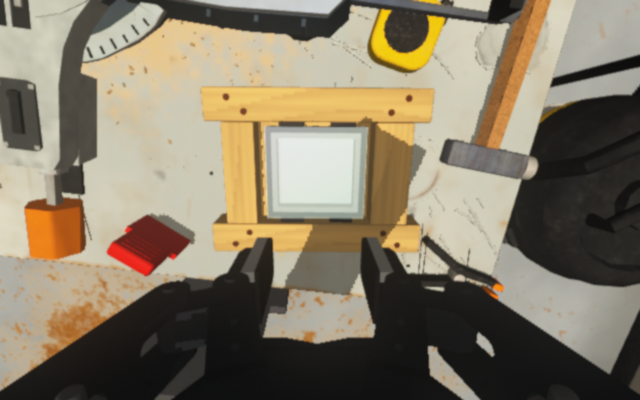

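Wrist view: the sash is sharp, with rail ends at (202,87), (433,90), (420,250) and (214,250). The glass spans u≈265–367, with dark gaps on both sides.

```bash
python3 - <<'E'
from h import *
d=load('wrist'); im=d['img']
h=cv2.cvtColor(im,cv2.COLOR_RGB2HSV);H,S,V=h[...,0],h[...,1].astype(int),h[...,2]
m=((H>10)&(H<28)&(S>95)&(V>110)); 
z=np.zeros_like(m);z[80:255,195:440]=m[80:255,195:440]
n,l,st,c=cv2.connectedComponentsWithStats(z.astype(np.uint8)); i=1+np.argmax(st[1:,4])
cs,_=cv2.findContours((l==i).astype(np.uint8),cv2.RETR_EXTERNAL,cv2.CHAIN_APPROX_SIMPLE)
hull=cv2.convexHull(max(cs,key=cv2.contourArea)); q=cv2.approxPolyDP(hull,6,True)[:,0]
P=np.array([onz(d,*a,.04) for a in q]); print(q.tolist(),P.round(4).tolist(), [np.linalg.norm(P[k]-P[k-1]).round(4) for k in range(len(P))], P.mean(0))
g=cv2.cvtColor(im,cv2.COLOR_RGB2GRAY).astype(int)
for v0 in (140,165,190):
    r=g[v0-4:v0+5].mean(0).round().astype(int)
    print(v0,'L',list(zip(range(252,275),r[252:275].tolist())));print('R',list(zip(range(358,378),r[358:378].tolist())))
j=cv2.resize(im[80:260,195:440],(784,576),interpolation=cv2.INTER_CUBIC)
cv2.imwrite('pics/c2.png',cv2.cvtColor(j,cv2.COLOR_RGB2BGR))
E
```

```text
[[201, 87], [433, 89], [417, 251], [216, 250]] [[0.6211, -0.0843, 0.04], [0.6491, -0.3157, 0.04], [0.4735, -0.3372, 0.04], [0.445, -0.107, 0.04]] [np.float64(0.1776), np.float64(0.2331), np.float64(0.1768), np.float64(0.2319)] [ 0.54717254 -0.21103512  0.04      ]
140 L [(252, 180), (253, 141), (254, 98), (255, 78), (256, 76), (257, 76), (258, 86), (259, 107), (260, 128), (261, 162), (262, 184), (263, 195), (264, 206), (265, 193), (266, 175), (267, 168), (268, 167), (269, 170), (270, 185), (271, 205), (272, 214), (273, 215), (274, 215)]
R [(358, 212), (359, 211), (360, 200), (361, 178), (362, 165), (363, 162), (364, 162), (365, 166), (366, 167), (367, 137), (368, 109), (369, 96), (370, 81), (371, 74), (372, 73), (373, 75), (374, 82), (375, 97), (376, 108), (377, 113)]
165 L [(252, 196), (253, 188), (254, 153), (255, 106), (256, 81), (257, 77), (258, 78), (259, 88), (260, 107), (261, 119), (262, 141), (263, 179), (264, 198), (265, 210), (266, 191), (267, 171), (268, 165), (269, 165), (270, 170), (271, 187), (272, 206), (273, 212), (274, 213)]
R [(358, 206), (359, 194), (360, 173), (361, 162), (362, 159), (363, 160), (364, 164), (365, 167), (366, 137), (367, 108), (368, 90), (369, 76), (370, 71), (371, 72), (372, 76), (373, 90), (374, 104), (375, 110), (376, 112), (377, 113)]
190 L [(252, 198), (253, 199), (254, 194), (255, 165), (256, 114), (257, 82), (258, 77), (259, 78), (260, 88), (261, 107), (262, 120), (263, 144), (264, 181), (265, 197), (266, 207), (267, 187), (268, 167), (269, 162), (270, 162), (271, 170), (272, 192), (273, 206), (274, 210)]
R [(358, 186), (359, 166), (360, 157), (361, 155), (362, 156), (363, 160), (364, 157), (365, 132), (366, 107), (367, 85), (368, 71), (369, 68), (370, 69), (371, 76), (372, 94), (373, 105), (374, 109), (375, 108), (376, 107), (377, 105)]
```

View pics/c2.png

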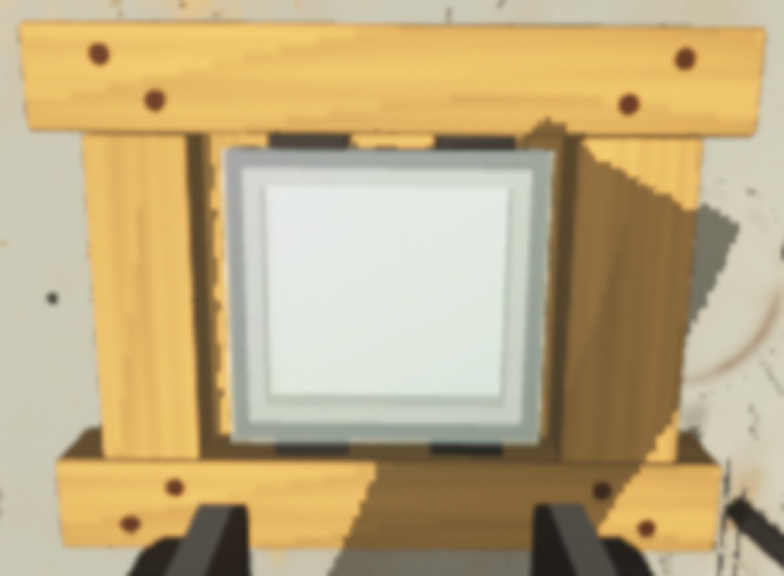

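```bash
python3 - <<'E'
from h import *
d=load('wrist'); c=np.array([.5472,-.2110]); a=.1235; R=np.array([[np.cos(a),-np.sin(a)],[np.sin(a),np.cos(a)]])
f=lambda u,v,z:(R.T@(onz(d,u,v,z)[:2]-c)*1000).round(1)
for n,u,v,z in(('Lst',253.1,140,.04),('Lgl',262,140,.034),('Rgl',367.2,140,.034),('Rst',374.9,140,.04),
 ('Lst',254.4,165,.04),('Lgl',263.3,165,.034),('Rgl',366,165,.034),('Rst',373,165,.04),
 ('Lst',255.8,190,.04),('Lgl',264.3,190,.034),('Rgl',365,190,.034),('Rst',372,190,.04)): print(n,v,f(u,v,z))
s=R@np.array([[0,0],[60,-60]])/1000
print((s.T+c).round(4))
# packers in rack predicted from red/blue; recompute via side-top two views of tab centroids
from h import *
t=load('top');sd=load('side')
for n,(a1,b1) in dict(red=((244.8,184.4),(313.3,239.6)),blue=((246.7,203.0),(339.9,236.7))).items():
    o1,r1=ray(t,a1[0]+.5,a1[1]+.5);o2,r2=ray(sd,b1[0]+.5,b1[1]+.5);r1/=np.linalg.norm(r1);r2/=np.linalg.norm(r2)
    A=np.c_[r1,-r2];k=np.linalg.lstsq(A,o2-o1,rcond=None)[0];p,q=o1+k[0]*r1,o2+k[1]*r2;print(n,((p+q)/2).round(4),np.linalg.norm(p-q).round(4))
E
```

```text
Lst 140 [36.7 66.9]
Lgl 140 [36.3 58.6]
Rgl 140 [ 36.8 -53.6]
Rst 140 [ 37.4 -60.8]
Lst 165 [10.3 66.8]
Lgl 165 [ 9.4 58.3]
Rgl 165 [ 10.  -53.6]
Rst 165 [ 11.  -60.2]
Lst 190 [-17.2  66.5]
Lgl 190 [-18.6  58.3]
Rgl 190 [-18.  -53.8]
Rst 190 [-16.5 -60.5]
[[ 0.5398 -0.1515]
 [ 0.5546 -0.2705]]
red [0.5617 0.2205 0.0471] 0.0044
blue [0.5034 0.2024 0.0461] 0.0023
```

Gaps measured in the sash frame: left about 57–66.5 and right about -53.3 to -60.3. So +y looks like the wide one, with the pane offset about +1.5 to 2 mm. Next I'll go over the rack, turning to its yaw.

move_arm([
  [-0.019,0.184,0,0,0,0.009],
  [-0.019,0.184,0,0,0,0.009],
  [-0.019,0.184,0,0,0,0.009],
  [-0.019,0.184,0,0,0,0.009],
  [-0.019,0.184,0,0,0,0.009],
])

```text
time_s: 2.05
tcp_pos: [0.5199, 0.0158, 0.4048]
orientation: [0.994, 0.106, -0.0, 0.0]
wrist_force: [0.7, 0.9, -0.8]
gripper_width: 0.502
grasp_force: 0.0
```

move_arm([
  [-0.019,0.184,0,0,0,0.009],
  [-0.019,0.184,0,0,0,0.009],
  [-0.019,0.184,0,0,0,0.009],
  [-0.019,0.184,0,0,0,0.009],
  [0,0,0,0,0,0],
])

```text
time_s: 2.55
tcp_pos: [0.5004, 0.206, 0.4048]
orientation: [0.989, 0.147, 0.0, -0.002]
wrist_force: [-0.4, 0.2, 0.4]
gripper_width: 0.5
grasp_force: 0.0
```

move_arm([
  [0,0,-0.2,0,0,0],
  [0,0,-0.2,0,0,0],
  [0,0,0,0,0,0],
  [0,0,0,0,0,0],
])

```text
time_s: 2.95
tcp_pos: [0.5022, 0.1987, 0.3049]
orientation: [0.99, 0.142, -0.001, 0.001]
wrist_force: [0.8, -0.7, 0.6]
gripper_width: 0.498
grasp_force: 0.0
```

```bash
python3 - <<'E'
from h import *
d=grab('wrist','w2.png');print(d['cam_to_world'].round(3).tolist(),ctrl.get_obs()['orientation'])
h=cv2.cvtColor(d['img'],cv2.COLOR_RGB2HSV);H,S,V=h[...,0],h[...,1].astype(int),h[...,2]
for n,m in(('red',((H<8)|(H>172))&(S>140)&(V>80)),('blue',(H>100)&(H<130)&(S>120)&(V>60))):
    k,l,st,c=cv2.connectedComponentsWithStats(m.astype(np.uint8))
    for i in range(1,k):
        if st[i,4]>150:
            ys,xs=np.where(l==i); r=cv2.minAreaRect(np.c_[xs,ys].astype(np.float32))
            print(n,st[i].tolist(),c[i].round(1),onz(d,*c[i],.068).round(4),[onz(d,*q,.068)[:2].round(4).tolist() for q in cv2.boxPoints(r)])
E
```

```text
[[0.28, 0.926, 0.254, 0.566], [-0.96, 0.27, 0.075, 0.218], [0.001, -0.265, 0.964, 0.275], [0.0, 0.0, 0.0, 1.0]] [ 9.89892515e-01  1.41815192e-01  1.12195296e-03 -2.88361086e-05]
red [217, 0, 217, 38, 3714] [338.7  14.6] [0.6231 0.2209 0.068 ] [[0.6077, 0.2909], [0.6187, 0.2912], [0.6372, 0.1667], [0.6263, 0.1644]]
red [496, 41, 19, 20, 192] [505.7  50.6] [0.6329 0.1183 0.068 ] [[0.6307, 0.124], [0.6398, 0.1194], [0.6366, 0.1116], [0.6275, 0.1162]]
red [303, 86, 19, 62, 1048] [311.9 116.7] [0.563  0.2199 0.068 ] [[0.5791, 0.2303], [0.5823, 0.2196], [0.5462, 0.2089], [0.543, 0.2202]]
red [511, 287, 112, 97, 1387] [564.3 335.3] [ 0.4603 -0.0131  0.068 ] [[0.4764, 0.0469], [0.4876, 0.0449], [0.4419, -0.0806], [0.429, -0.08]]
blue [304, 183, 16, 46, 700] [311.5 205.5] [0.5062 0.2039 0.068 ] [[0.52, 0.2131], [0.5228, 0.2034], [0.4919, 0.1943], [0.489, 0.2044]]
```

View pics/w2.png

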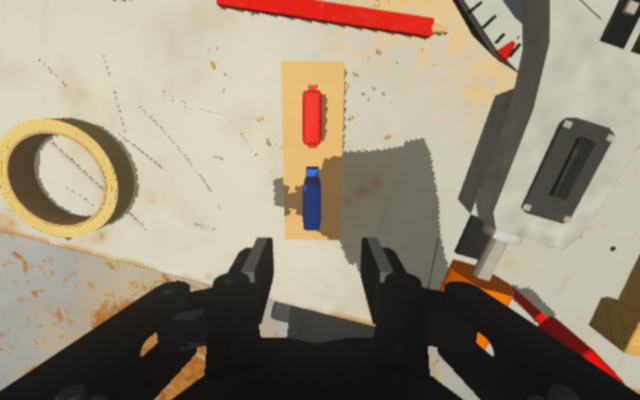

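Rack view: the red tab centre is at about (312,117) and the blue at about (312,200), yaw 0.286. Blue stands at about (0.505, 0.2025), so I'll descend and grip.

move_arm([
  [0.011,0.014,-0.1,0,0,0],
  [0,0,-0.1,0,0,0],
  [0,0,-0.1,0,0,0],
  [0,0,-0.064,0,0,0],
  [0,0,0,0,0,0],
])

```text
time_s: 3.5
tcp_pos: [0.5054, 0.2036, 0.2149]
orientation: [0.99, 0.142, 0.001, -0.0]
wrist_force: [-0.7, 0.7, 0.7]
gripper_width: 0.501
grasp_force: 0.0
```

move_arm([
  [0,0,0,0,0,0],
  [0,0,0,0,0,0],
])

```text
time_s: 3.7
tcp_pos: [0.5057, 0.2041, 0.216]
orientation: [0.99, 0.143, 0.002, -0.001]
wrist_force: [-0.2, 0.1, -0.5]
gripper_width: 0.496
grasp_force: 0.0
```

move_arm([
  [0,0,0,0,0,0],
  [0,0,0,0,0,0],
  [0,0,0,0,0,0],
  [0,0,0,0,0,0],
  [0,0,0,0,0,0],
], claw=0.0)

```text
time_s: 4.2
tcp_pos: [0.5049, 0.2041, 0.2146]
orientation: [0.99, 0.143, 0.001, -0.0]
wrist_force: [0.0, -0.1, 5.5]
gripper_width: 0.129
grasp_force: 58.6
```

move_arm([
  [0,0,0,0,0,0],
  [0,0,0,0,0,0],
  [0,0,0,0,0,0],
])

```text
time_s: 4.5
tcp_pos: [0.5049, 0.2041, 0.2146]
orientation: [0.99, 0.143, 0.001, -0.0]
wrist_force: [-0.3, -0.3, 6.0]
gripper_width: 0.128
grasp_force: 58.6
```

move_arm([
  [0,0,0.1,0,0,0],
  [0,0,0.15,0,0,0],
  [0,0,0.15,0,0,0],
  [0,0,0.15,0,0,0],
  [0,0,0,0,0,0],
])

```text
time_s: 5.0
tcp_pos: [0.5061, 0.2045, 0.3561]
orientation: [0.99, 0.143, 0.005, -0.001]
wrist_force: [0.5, 0.4, -0.7]
gripper_width: 0.133
grasp_force: 59.4
```

move_arm([
  [0.017,-0.157,0,0,0,-0.009],
  [0.017,-0.157,0,0,0,-0.009],
  [0.017,-0.157,0,0,0,-0.009],
  [0.017,-0.157,0,0,0,-0.009],
  [0.017,-0.157,0,0,0,-0.009],
])

```text
time_s: 5.5
tcp_pos: [0.5254, 0.0061, 0.3506]
orientation: [0.995, 0.098, -0.001, -0.0]
wrist_force: [0.7, -0.1, 0.2]
gripper_width: 0.131
grasp_force: 59.4
```

move_arm([
  [0.017,-0.157,0,0,0,-0.009],
  [0.017,-0.157,0,0,0,-0.009],
  [0.01,-0.157,0,0,0,-0.009],
  [0.01,-0.16,0,0,0,-0.009],
  [0,0,0,0,0,0],
])

```text
time_s: 6.0
tcp_pos: [0.5383, -0.1572, 0.3506]
orientation: [0.998, 0.057, -0.001, 0.002]
wrist_force: [-0.1, -1.4, -0.6]
gripper_width: 0.129
grasp_force: 59.4
```

move_arm([
  [0,0,0,0,0,0],
  [0,0,0,0,0,0],
  [0,0,0,0,0,0],
])

```text
time_s: 6.3
tcp_pos: [0.5394, -0.1484, 0.3509]
orientation: [0.998, 0.064, -0.0, -0.001]
wrist_force: [-0.2, 0.6, 0.5]
gripper_width: 0.126
grasp_force: 59.4
```

```bash
python3 - <<'E'
from h import *
d=grab('wrist','w3.png');o=ctrl.get_obs();print(o['tcp_pos'],o['orientation'],o['wrist_force'],2*np.arctan2(o['orientation'][1],o['orientation'][0]))
E
```

```text
[ 0.53943685 -0.14859506  0.35107563] [ 9.97975946e-01  6.35913961e-02 -1.07590925e-04 -3.65685239e-04] [-0.07966671 -0.83576161 -0.51386727] 0.12726867609832543
```

View pics/w3.png

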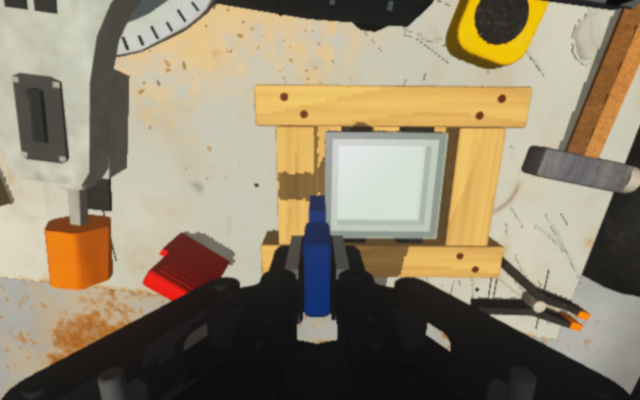

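The blue packer is held upright just above the left gap, blade end at (317,205) and gap at u≈315–327. I'll go lower, to about 13 mm over the stile, and look from near.

move_arm([
  [0,-0.005,-0.12,0,0,-0.001],
  [0,0,-0.12,0,0,0],
  [0,0,-0.11,0,0,0],
  [0,0,0,0,0,0],
  [0,0,0,0,0,0],
])

```text
time_s: 6.85
tcp_pos: [0.5395, -0.1507, 0.2639]
orientation: [0.998, 0.062, -0.0, -0.0]
wrist_force: [-0.1, -0.3, -0.1]
gripper_width: 0.128
grasp_force: 59.4
```

move_arm([
  [0,0,0,0,0,0],
  [0,0,0,0,0,0],
])

```text
time_s: 7.05
tcp_pos: [0.54, -0.1514, 0.2653]
orientation: [0.998, 0.061, 0.001, 0.0]
wrist_force: [-0.5, -0.9, -0.7]
gripper_width: 0.13
grasp_force: 59.4
```

```bash
python3 - <<'E'
from h import *
d=grab('wrist');o=ctrl.get_obs();print(o['tcp_pos'],o['orientation'],2*np.arctan2(o['orientation'][1],o['orientation'][0]))
j=cv2.resize(d['img'][70:310,230:430],None,fx=2.5,fy=2.5,interpolation=cv2.INTER_CUBIC)
# gap centreline drawn from my estimate
cv2.imwrite('pics/c4.png',cv2.cvtColor(j,cv2.COLOR_RGB2BGR))
g=cv2.cvtColor(d['img'],cv2.COLOR_RGB2GRAY).astype(int)
for v0 in (130,150,170): print(v0,[(u,int(g[v0-2:v0+3,u].mean())) for u in range(290,345)])
E
```

```text
[ 0.5398334  -0.15143091  0.26511543] [9.98112467e-01 6.13982354e-02 1.26934548e-03 3.85770455e-04] 0.12287386214009036
130 [(290, 169), (291, 169), (292, 169), (293, 169), (294, 170), (295, 170), (296, 170), (297, 170), (298, 169), (299, 163), (300, 163), (301, 167), (302, 170), (303, 171), (304, 170), (305, 170), (306, 171), (307, 171), (308, 171), (309, 171), (310, 171), (311, 171), (312, 171), (313, 172), (314, 172), (315, 173), (316, 173), (317, 173), (318, 172), (319, 171), (320, 170), (321, 170), (322, 170), (323, 170), (324, 170), (325, 169), (326, 166), (327, 168), (328, 169), (329, 166), (330, 168), (331, 171), (332, 171), (333, 171), (334, 172), (335, 171), (336, 171), (337, 171), (338, 169), (339, 166), (340, 163), (341, 163), (342, 163), (343, 163), (344, 162)]
150 [(290, 184), (291, 184), (292, 183), (293, 183), (294, 183), (295, 183), (296, 183), (297, 184), (298, 184), (299, 185), (300, 185), (301, 185), (302, 185), (303, 185), (304, 184), (305, 171), (306, 145), (307, 105), (308, 93), (309, 102), (310, 107), (311, 107), (312, 108), (313, 123), (314, 160), (315, 175),
[... 312 characters left out ...]
 (342, 177), (343, 177), (344, 177)]
170 [(290, 185), (291, 184), (292, 184), (293, 183), (294, 183), (295, 183), (296, 183), (297, 183), (298, 184), (299, 184), (300, 184), (301, 185), (302, 185), (303, 185), (304, 184), (305, 174), (306, 150), (307, 108), (308, 90), (309, 100), (310, 107), (311, 113), (312, 125), (313, 129), (314, 127), (315, 123), (316, 119), (317, 108), (318, 102), (319, 101), (320, 101), (321, 104), (322, 116), (323, 134), (324, 149), (325, 154), (326, 155), (327, 155), (328, 155), (329, 154), (330, 155), (331, 157), (332, 170), (333, 190), (334, 200), (335, 201), (336, 201), (337, 200), (338, 201), (339, 201), (340, 202), (341, 208), (342, 218), (343, 223), (344, 223)]
```

View pics/c4.png

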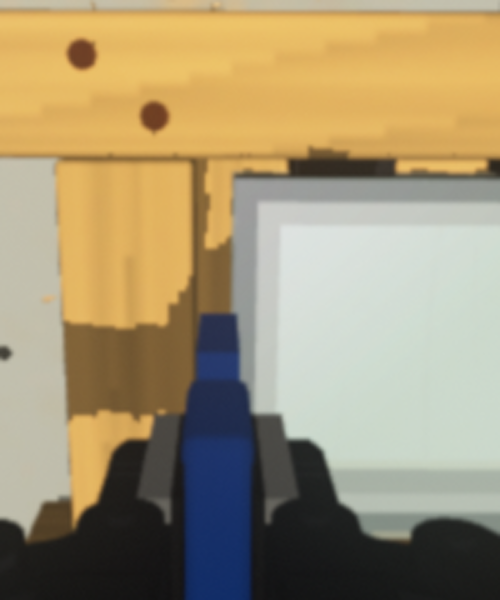

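Close view: the stile edge is at u≈306.3 and the glass edge at u≈322 (rows 150–170). The blade's far end spans u≈309–325 at row ~197, and being higher it appears shifted, so I'll compute it.

```bash
python3 - <<'E'
from h import *
d=load('wrist'); c=np.array([.5472,-.2110]); a=.1235; R=np.array([[np.cos(a),-np.sin(a)],[np.sin(a),np.cos(a)]])
f=lambda u,v,z:(R.T@(onz(d,u,v,z)[:2]-c)*1000).round(1)
g=cv2.cvtColor(d['img'],cv2.COLOR_RGB2HSV)
for v in(150,170): print(v,'stile',f(306.5,v,.04),'glass',f(322 if v==150 else 323,v,.034))
H,S,V=g[...,0].astype(int),g[...,1].astype(int),g[...,2]
for v in(198,203,208,215,218):
    m=np.where((H[v]>100)&(H[v]<130)&(S[v]>110))[0];m=m[(m>295)&(m<340)];
    print(v,m.min(),m.max(),f(m.min(),v,.0887),f(m.max()+1,v,.0887))
print('tcp',(R.T@(ctrl.get_obs()['tcp_pos'][:2]-c)*1000).round(1))
E
```

```text
150 stile [45.6 66.7] glass [44.9 57. ]
170 stile [33.1 66.8] glass [32.1 56.3]
198 312 322 [27.9 62.6] [27.9 57.3]
203 311 323 [25.4 63.1] [25.4 56.8]
208 310 323 [22.9 63.6] [22.9 56.8]
215 309 324 [19.3 64.2] [19.3 56.3]
218 309 324 [17.7 64.2] [17.7 56.3]
tcp [ 0. 60.]
```

Gap spans 56.6–66.7 mm, so it is 10 mm wide (centre 61.6). The blade is at 60.1, so I'll shift +1.6 mm and lower gently.

move_arm([
  [0,0.006,0,0,0,0],
  [0,0,0,0,0,0],
  [0,0,-0.02,0,0,0],
  [0,0,-0.02,0,0,0],
  [0,0,0,0,0,0],
])

```text
time_s: 7.6
tcp_pos: [0.5389, -0.1498, 0.2527]
orientation: [0.998, 0.061, -0.001, -0.0]
wrist_force: [-0.3, 0.3, -0.1]
gripper_width: 0.127
grasp_force: 59.4
```

move_arm([
  [0,0,-0.01,0,0,0],
  [0,0,-0.01,0,0,0],
  [0,0,0,0,0,0],
])

```text
time_s: 7.9
tcp_pos: [0.5392, -0.1498, 0.2483]
orientation: [0.998, 0.061, -0.0, -0.0]
wrist_force: [0.8, 0.0, -0.4]
gripper_width: 0.126
grasp_force: 59.4
```

move_arm([
  [0,0,-0.006,0,0,0],
  [0,0,-0.006,0,0,0],
  [0,0,0,0,0,0],
])

```text
time_s: 8.2
tcp_pos: [0.5393, -0.1498, 0.2456]
orientation: [0.998, 0.061, -0.0, -0.0]
wrist_force: [0.4, -0.5, -0.4]
gripper_width: 0.131
grasp_force: 59.4
```

move_arm([
  [0,0,-0.006,0,0,0],
  [0,0,-0.006,0,0,0],
  [0,0,0,0,0,0],
])

```text
time_s: 8.5
tcp_pos: [0.5392, -0.1498, 0.2425]
orientation: [0.998, 0.061, -0.0, -0.0]
wrist_force: [-0.1, 1.1, -0.8]
gripper_width: 0.13
grasp_force: 59.4
```

move_arm([
  [0,0,-0.006,0,0,0],
  [0,0,-0.006,0,0,0],
  [0,0,0,0,0,0],
])

```text
time_s: 8.8
tcp_pos: [0.5392, -0.1498, 0.2395]
orientation: [0.998, 0.061, -0.0, -0.0]
wrist_force: [-0.2, 0.6, -0.6]
gripper_width: 0.126
grasp_force: 59.4
```

move_arm([
  [0,0,-0.006,0,0,0],
  [0,0,-0.006,0,0,0],
  [0,0,0,0,0,0],
])

```text
time_s: 9.1
tcp_pos: [0.5392, -0.1499, 0.2365]
orientation: [0.998, 0.061, -0.0, -0.0]
wrist_force: [0.8, -0.3, -0.1]
gripper_width: 0.126
grasp_force: 59.4
```

Blue has entered freely. Going on down.

move_arm([
  [0,0,-0.008,0,0,0],
  [0,0,-0.008,0,0,0],
  [0,0,-0.008,0,0,0],
  [0,0,0,0,0,0],
])

```text
time_s: 9.5
tcp_pos: [0.5392, -0.1498, 0.2304]
orientation: [0.998, 0.061, -0.0, -0.0]
wrist_force: [-0.6, 0.5, -0.2]
gripper_width: 0.129
grasp_force: 59.4
```

move_arm([
  [0,0,-0.008,0,0,0],
  [0,0,-0.008,0,0,0],
  [0,0,-0.008,0,0,0],
  [0,0,0,0,0,0],
])

```text
time_s: 9.9
tcp_pos: [0.5392, -0.1498, 0.2244]
orientation: [0.998, 0.061, -0.0, -0.0]
wrist_force: [-0.3, -0.6, -1.1]
gripper_width: 0.128
grasp_force: 59.4
```

move_arm([
  [0,0,-0.006,0,0,0],
  [0,0,-0.006,0,0,0],
  [0,0,0,0,0,0],
])

```text
time_s: 10.2
tcp_pos: [0.5392, -0.1498, 0.2215]
orientation: [0.998, 0.061, -0.0, -0.0]
wrist_force: [-0.3, -0.2, -0.2]
gripper_width: 0.131
grasp_force: 59.4
```

move_arm([
  [0,0,-0.006,0,0,0],
  [0,0,0,0,0,0],
])

```text
time_s: 10.4
tcp_pos: [0.5393, -0.1498, 0.2201]
orientation: [0.998, 0.061, -0.0, -0.0]
wrist_force: [0.1, -1.0, -0.4]
gripper_width: 0.126
grasp_force: 59.4
```

move_arm([
  [0,0,-0.004,0,0,0],
  [0,0,0,0,0,0],
])

```text
time_s: 10.6
tcp_pos: [0.5393, -0.1499, 0.2191]
orientation: [0.998, 0.061, -0.0, -0.0]
wrist_force: [0.4, -0.3, -0.4]
gripper_width: 0.126
grasp_force: 59.4
```

move_arm([
  [0,0,-0.003,0,0,0],
  [0,0,0,0,0,0],
])

```text
time_s: 10.8
tcp_pos: [0.5393, -0.1499, 0.2187]
orientation: [0.998, 0.061, 0.0, 0.0]
wrist_force: [-1.0, -0.3, 1.3]
gripper_width: 0.131
grasp_force: 59.9
```

Contact is right at the expected lip height. I'll release a little and lift.

move_arm([
  [0,0,0,0,0,0],
  [0,0,0,0,0,0],
  [0,0,0,0,0,0],
  [0,0,0,0,0,0],
], claw=0.32)

```text
time_s: 11.2
tcp_pos: [0.5393, -0.1499, 0.2184]
orientation: [0.998, 0.061, -0.0, -0.0]
wrist_force: [0.2, -0.8, 0.1]
gripper_width: 0.322
grasp_force: 0.0
```

move_arm([
  [0,0,0.06,0,0,0],
  [0,0,0.1,0,0,0],
  [0,0,0.16,0,0,0],
  [0,0,0.2,0,0,0],
  [0,0,0,0,0,0],
])

```text
time_s: 11.7
tcp_pos: [0.5415, -0.1506, 0.3546]
orientation: [0.998, 0.061, 0.006, 0.002]
wrist_force: [1.6, 0.0, -0.2]
gripper_width: 0.325
grasp_force: 0.0
```

move_arm([
  [0,0,0,0,0,0],
  [0,0,0,0,0,0],
])

```text
time_s: 11.9
tcp_pos: [0.5387, -0.1497, 0.3476]
orientation: [0.998, 0.061, -0.001, -0.0]
wrist_force: [-0.8, 1.5, 0.1]
gripper_width: 0.319
grasp_force: 0.0
```

```bash
python3 - <<'E'
from h import *
d=grab('wrist');o=ctrl.get_obs();print(o['tcp_pos'],2*np.arctan2(o['orientation'][1],o['orientation'][0]))
j=cv2.resize(d['img'][70:320,230:480],None,fx=2.2,fy=2.2,interpolation=cv2.INTER_CUBIC)
cv2.imwrite('pics/c5.png',cv2.cvtColor(j,cv2.COLOR_RGB2BGR))
E
```

```text
[ 0.53870274 -0.14970719  0.34715083] 0.1228173223782863
```

View pics/c5.png

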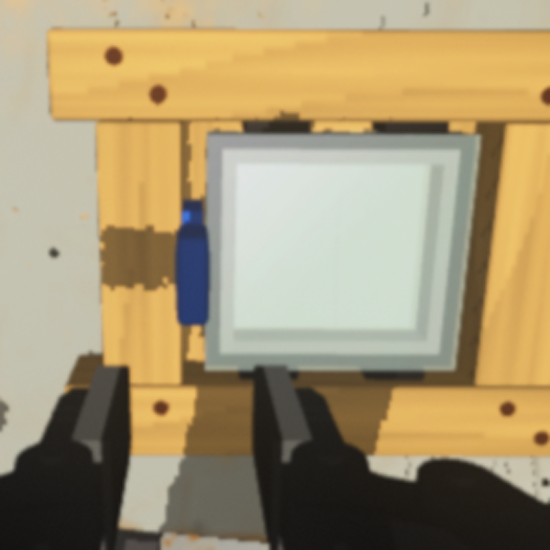

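Blue stands upright in its gap, tab at (192,275) in the crop. Now the red packer.

move_arm([
  [0.011,0.164,0,0,0,0.009],
  [0.011,0.164,0,0,0,0.009],
  [0.011,0.164,0,0,0,0.009],
  [0.011,0.164,0,0,0,0.009],
  [0.011,0.164,0,0,0,0.009],
], claw=0.5)

```text
time_s: 12.45
tcp_pos: [0.5525, 0.0567, 0.3468]
orientation: [0.994, 0.106, -0.002, 0.0]
wrist_force: [-0.2, 0.5, 0.7]
gripper_width: 0.501
grasp_force: 0.0
```

move_arm([
  [0.011,0.164,0,0,0,0.009],
  [0.011,0.164,0,0,0,0.009],
  [0.011,0.164,0,0,0,0.009],
  [0.007,0.164,0,0,0,0.009],
  [0,0,0,0,0,0],
])

```text
time_s: 12.95
tcp_pos: [0.5615, 0.2268, 0.3466]
orientation: [0.989, 0.147, -0.001, -0.003]
wrist_force: [0.1, 0.3, 1.2]
gripper_width: 0.502
grasp_force: 0.0
```

move_arm([
  [0,0,0,0,0,0],
  [0,0,0,0,0,0],
  [0,0,0,0,0,0],
])

```text
time_s: 13.25
tcp_pos: [0.5632, 0.2173, 0.3479]
orientation: [0.99, 0.141, -0.001, 0.001]
wrist_force: [-0.3, -0.2, 0.0]
gripper_width: 0.5
grasp_force: 0.0
```

```bash
python3 - <<'E'
from h import *
d=grab('wrist');o=ctrl.get_obs();print(o['tcp_pos'],2*np.arctan2(o['orientation'][1],o['orientation'][0]))
h=cv2.cvtColor(d['img'],cv2.COLOR_RGB2HSV);H,S,V=h[...,0],h[...,1].astype(int),h[...,2]
m=((H<8)|(H>172))&(S>140)&(V>60)
k,l,st,c=cv2.connectedComponentsWithStats(m.astype(np.uint8))
for i in range(1,k):
    if st[i,4]>150:
        ys,xs=np.where(l==i); r=cv2.minAreaRect(np.c_[xs,ys].astype(np.float32))
        print(st[i].tolist(),onz(d,*c[i],.068).round(4),[onz(d,*q,.068)[:2].round(4).tolist() for q in cv2.boxPoints(r)])
E
```

```text
[0.56328754 0.21742375 0.34810759] 0.2822157748772203
[237, 83, 174, 37, 2421] [0.6369 0.2334 0.068 ] [[0.622, 0.2979], [0.6321, 0.2986], [0.6518, 0.1686], [0.6417, 0.1663]]
[307, 164, 14, 52, 639] [0.5669 0.2212 0.068 ] [[0.5872, 0.2325], [0.5901, 0.2225], [0.5489, 0.2105], [0.5459, 0.2209]]
```

move_arm([
  [0,0.012,-0.14,0,0,0.002],
  [0,0,-0.14,0,0,0],
  [0,0,-0.14,0,0,0],
  [0,0,-0.08,0,0,0],
  [0,0,0,0,0,0],
])

```text
time_s: 13.8
tcp_pos: [0.5619, 0.2206, 0.2206]
orientation: [0.99, 0.143, -0.003, 0.001]
wrist_force: [0.4, -0.1, -0.1]
gripper_width: 0.501
grasp_force: 0.0
```

move_arm([
  [0,0,-0.034,0,0,0],
  [0,0,0,0,0,0],
  [0,0,0,0,0,0],
])

```text
time_s: 14.1
tcp_pos: [0.5635, 0.2221, 0.216]
orientation: [0.99, 0.144, 0.001, -0.0]
wrist_force: [-0.4, 0.1, 0.7]
gripper_width: 0.503
grasp_force: 0.0
```

move_arm([
  [0,0,0,0,0,0],
  [0,0,0,0,0,0],
  [0,0,0,0,0,0],
  [0,0,0,0,0,0],
  [0,0,0,0,0,0],
], claw=0.0)

```text
time_s: 14.6
tcp_pos: [0.5636, 0.2216, 0.2159]
orientation: [0.99, 0.144, 0.001, 0.0]
wrist_force: [-0.2, -2.3, 6.1]
gripper_width: 0.127
grasp_force: 59.4
```

move_arm([
  [0,0,0,0,0,0],
  [0,0,0,0,0,0],
])

```text
time_s: 14.8
tcp_pos: [0.5636, 0.2216, 0.2158]
orientation: [0.99, 0.144, 0.001, 0.0]
wrist_force: [0.2, -1.9, 6.6]
gripper_width: 0.127
grasp_force: 59.4
```

move_arm([
  [0,0,0.1,0,0,0],
  [0,0,0.15,0,0,0],
  [0,0,0.15,0,0,0],
  [0,0,0.15,0,0,0],
  [0,0,0,0,0,0],
])

```text
time_s: 15.3
tcp_pos: [0.5646, 0.2231, 0.3578]
orientation: [0.99, 0.144, 0.005, -0.002]
wrist_force: [0.9, -0.3, -0.4]
gripper_width: 0.127
grasp_force: 59.4
```

move_arm([
  [-0.003,-0.163,0,0,0,-0.007],
  [-0.003,-0.163,0,0,0,-0.007],
  [-0.003,-0.163,0,0,0,-0.007],
  [-0.003,-0.163,0,0,0,-0.007],
  [-0.003,-0.163,0,0,0,-0.007],
])

```text
time_s: 15.8
tcp_pos: [0.5587, 0.0171, 0.3517]
orientation: [0.994, 0.109, -0.001, -0.0]
wrist_force: [1.2, -1.0, -1.4]
gripper_width: 0.122
grasp_force: 59.5
```

move_arm([
  [-0.003,-0.163,0,0,0,-0.007],
  [-0.003,-0.163,0,0,0,-0.007],
  [-0.003,-0.163,0,0,0,-0.007],
  [-0.003,-0.163,0,0,0,-0.007],
  [-0.003,-0.163,0,0,0,-0.007],
])

```text
time_s: 16.3
tcp_pos: [0.5551, -0.1867, 0.3516]
orientation: [0.997, 0.074, -0.0, -0.0]
wrist_force: [0.8, -0.6, -0.7]
gripper_width: 0.126
grasp_force: 59.5
```

move_arm([
  [-0.003,-0.163,0,0,0,-0.007],
  [-0.003,-0.162,0,0,0,-0.006],
  [0,0,0,0,0,0],
  [0,0,0,0,0,0],
  [0,0,0,0,0,0],
])

```text
time_s: 16.8
tcp_pos: [0.5542, -0.265, 0.3517]
orientation: [0.998, 0.062, -0.0, -0.001]
wrist_force: [-0.9, 0.3, -0.1]
gripper_width: 0.129
grasp_force: 59.5
```

move_arm([
  [0,0,-0.12,0,0,0],
  [0,0,-0.12,0,0,0],
  [0,0,-0.09,0,0,0],
  [0,0,0,0,0,0],
  [0,0,0,0,0,0],
])

```text
time_s: 17.3
tcp_pos: [0.5546, -0.2653, 0.2701]
orientation: [0.998, 0.062, -0.0, -0.0]
wrist_force: [1.4, -0.7, 0.5]
gripper_width: 0.126
grasp_force: 59.5
```

move_arm([
  [0,0,0,0,0,0],
  [0,0,0,0,0,0],
])

```text
time_s: 17.5
tcp_pos: [0.5547, -0.2666, 0.2715]
orientation: [0.998, 0.062, 0.001, 0.001]
wrist_force: [0.3, -0.6, -0.1]
gripper_width: 0.127
grasp_force: 59.5
```

```bash
python3 - <<'E'
from h import *
d=grab('wrist');o=ctrl.get_obs();print(o['tcp_pos'],2*np.arctan2(o['orientation'][1],o['orientation'][0]))
j=cv2.resize(d['img'][70:310,230:430],None,fx=2.5,fy=2.5,interpolation=cv2.INTER_CUBIC)
cv2.imwrite('pics/c6.png',cv2.cvtColor(j,cv2.COLOR_RGB2BGR))
c=np.array([.5472,-.2110]); a=.1235; R=np.array([[np.cos(a),-np.sin(a)],[np.sin(a),np.cos(a)]])
f=lambda u,v,z:(R.T@(onz(d,u,v,z)[:2]-c)*1000).round(1)
print('tcp',(R.T@(o['tcp_pos'][:2]-c)*1000).round(1)); zb=o['tcp_pos'][2]-.2098+.032
g=cv2.cvtColor(d['img'],cv2.COLOR_RGB2HSV);H,S,V=g[...,0].astype(int),g[...,1].astype(int),g[...,2]
for v in range(185,225,4):
    m=np.where(((H[v]<7)|(H[v]>172))&(S[v]>130))[0];m=m[(m>290)&(m<345)]
    if len(m): print(v,m.min(),m.max(),f(m.min(),v,zb),f(m.max()+1,v,zb))
g=cv2.cvtColor(d['img'],cv2.COLOR_RGB2GRAY).astype(int)
for v0 in (150,170): print(v0,[(u,int(g[v0-2:v0+3,u].mean())) for u in range(296,345)]); print([ (u,f(u,v0,.034)[1].item(),f(u,v0,.04)[1].item()) for u in (305,315,325,335)])
E
```

```text
[ 0.55455524 -0.26665769  0.27133933] 0.12301688981385066
tcp [  0.4 -56.1]
197 315 321 [ 28.4 -55. ] [ 28.4 -58.4]
201 314 321 [ 26.4 -54.5] [ 26.4 -58.4]
205 314 321 [ 24.4 -54.5] [ 24.4 -58.4]
209 314 321 [ 22.3 -54.5] [ 22.3 -58.4]
213 313 322 [ 20.2 -54. ] [ 20.2 -58.9]
217 313 322 [ 18.2 -53.9] [ 18.2 -58.9]
221 313 322 [ 16.1 -53.9] [ 16.1 -58.9]
150 [(296, 194), (297, 194), (298, 194), (299, 195), (300, 195), (301, 195), (302, 194), (303, 188), (304, 179), (305, 173), (306, 173), (307, 173), (308, 173), (309, 173), (310, 173), (311, 173), (312, 167), (313, 149), (314, 124), (315, 111), (316, 113), (317, 136), (318, 176), (319, 192), (320, 193), (321, 189), (322, 167), (323, 135), (324, 157), (325, 186), (326, 199), (327, 205), (328, 208), (329, 210), (330, 211), (331, 210), (332, 210), (333, 210), (334, 209), (335, 209), (336, 209), (337, 210), (338, 210), (339, 209), (340, 200), (341, 160), (342, 125), (343, 116), (344, 114)]
[(305, -48.1, -48.4), (315, -54.7, -54.7), (325, -61.3, -61.1), (335, -67.8, -67.5)]
170 [(296, 222), (297, 220), (298, 219), (299, 219), (300, 219), (301, 219), (302, 219), (303, 213), (304, 190), (305, 173), (306, 170), (307, 170), (308, 170), (309, 170), (310, 170), (311, 170), (312, 167), (313, 150), (314, 125), (315, 112), (316, 109), (317, 109), (318, 109), (319, 109), (320, 108), (321, 105), (322, 94), (323, 85), (324, 95), (325, 106), (326, 113), (327, 116), (328, 117), (329, 118), (330, 119), (331, 118), (332, 118), (333, 118), (334, 118), (335, 119), (336, 119), (337, 119), (338, 119), (339, 118), (340, 116), (341, 115), (342, 114), (343, 113), (344, 112)]
[(305, -48.0, -48.2), (315, -54.7, -54.7), (325, -61.4, -61.2), (335, -68.0, -67.7)]
```

View pics/c6.png

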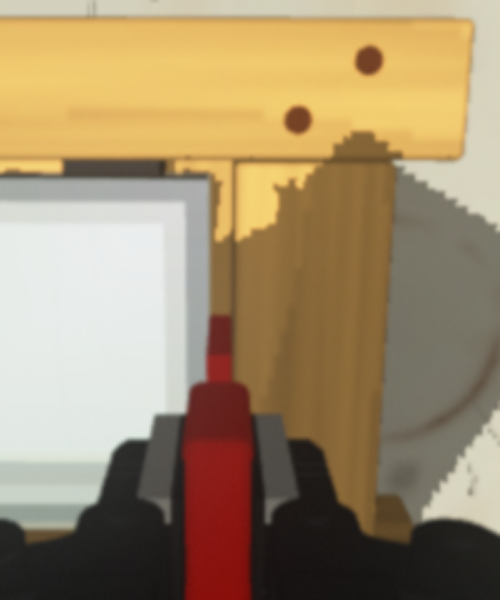

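The red blade centre is at -56.4 and the gap spans -53.9 to -60.2 (centre about -57). I'll shift -0.6 mm and lower.

move_arm([
  [0,-0.0025,0,0,0,0],
  [0,0,-0.03,0,0,0],
  [0,0,-0.03,0,0,0],
  [0,0,0,0,0,0],
  [0,0,0,0,0,0],
])

```text
time_s: 18.05
tcp_pos: [0.5539, -0.2672, 0.2543]
orientation: [0.998, 0.061, -0.0, -0.0]
wrist_force: [-0.1, 0.5, 0.4]
gripper_width: 0.127
grasp_force: 59.5
```

move_arm([
  [0,0,-0.01,0,0,0],
  [0,0,-0.008,0,0,0],
  [0,0,0,0,0,0],
])

```text
time_s: 18.35
tcp_pos: [0.554, -0.2672, 0.2502]
orientation: [0.998, 0.061, -0.0, -0.0]
wrist_force: [-0.4, -1.0, -1.2]
gripper_width: 0.127
grasp_force: 59.5
```

move_arm([
  [0,0,-0.006,0,0,0],
  [0,0,-0.006,0,0,0],
  [0,0,0,0,0,0],
])

```text
time_s: 18.65
tcp_pos: [0.554, -0.2672, 0.2473]
orientation: [0.998, 0.061, -0.0, -0.0]
wrist_force: [0.5, 0.6, -0.2]
gripper_width: 0.128
grasp_force: 59.5
```

move_arm([
  [0,0,-0.006,0,0,0],
  [0,0,0,0,0,0],
])

```text
time_s: 18.85
tcp_pos: [0.554, -0.2672, 0.2458]
orientation: [0.998, 0.061, -0.0, -0.0]
wrist_force: [-0.0, -0.1, -0.3]
gripper_width: 0.129
grasp_force: 59.5
```

move_arm([
  [0,0,-0.006,0,0,0],
  [0,0,-0.004,0,0,0],
  [0,0,0,0,0,0],
])

```text
time_s: 19.15
tcp_pos: [0.554, -0.2672, 0.2433]
orientation: [0.998, 0.061, -0.0, -0.0]
wrist_force: [-0.5, -0.4, -0.6]
gripper_width: 0.13
grasp_force: 59.5
```

move_arm([
  [0,0,-0.006,0,0,0],
  [0,0,-0.004,0,0,0],
  [0,0,0,0,0,0],
])

```text
time_s: 19.45
tcp_pos: [0.554, -0.2672, 0.2408]
orientation: [0.998, 0.061, -0.0, -0.0]
wrist_force: [-0.0, -0.1, -0.6]
gripper_width: 0.129
grasp_force: 59.5
```

move_arm([
  [0,0,-0.006,0,0,0],
  [0,0,-0.006,0,0,0],
  [0,0,0,0,0,0],
])

```text
time_s: 19.75
tcp_pos: [0.5539, -0.2672, 0.2377]
orientation: [0.998, 0.061, -0.0, -0.0]
wrist_force: [0.3, -1.2, 0.3]
gripper_width: 0.128
grasp_force: 59.5
```

Red is in as well. Home should be at TCP ≈ 0.2198.

move_arm([
  [0,0,-0.008,0,0,0],
  [0,0,-0.008,0,0,0],
  [0,0,-0.008,0,0,0],
  [0,0,0,0,0,0],
])

```text
time_s: 20.15
tcp_pos: [0.5539, -0.2672, 0.2315]
orientation: [0.998, 0.061, -0.0, -0.0]
wrist_force: [-0.5, 0.8, -0.4]
gripper_width: 0.128
grasp_force: 59.5
```

move_arm([
  [0,0,-0.008,0,0,0],
  [0,0,-0.008,0,0,0],
  [0,0,-0.008,0,0,0],
  [0,0,0,0,0,0],
])

```text
time_s: 20.55
tcp_pos: [0.5539, -0.2672, 0.2256]
orientation: [0.998, 0.061, -0.0, -0.0]
wrist_force: [-0.7, 0.1, -0.4]
gripper_width: 0.127
grasp_force: 59.5
```

move_arm([
  [0,0,-0.006,0,0,0],
  [0,0,-0.006,0,0,0],
  [0,0,0,0,0,0],
])

```text
time_s: 20.85
tcp_pos: [0.554, -0.2672, 0.2227]
orientation: [0.998, 0.061, -0.0, -0.0]
wrist_force: [0.0, 0.1, -0.3]
gripper_width: 0.129
grasp_force: 59.5
```

move_arm([
  [0,0,-0.005,0,0,0],
  [0,0,0,0,0,0],
])

```text
time_s: 21.05
tcp_pos: [0.554, -0.2672, 0.2216]
orientation: [0.998, 0.061, -0.0, -0.0]
wrist_force: [-0.3, -0.9, -0.7]
gripper_width: 0.129
grasp_force: 59.5
```

move_arm([
  [0,0,-0.004,0,0,0],
  [0,0,0,0,0,0],
])

```text
time_s: 21.25
tcp_pos: [0.554, -0.2672, 0.2206]
orientation: [0.998, 0.061, -0.0, -0.0]
wrist_force: [-0.7, -0.8, -0.5]
gripper_width: 0.127
grasp_force: 59.5
```

move_arm([
  [0,0,-0.003,0,0,0],
  [0,0,0,0,0,0],
])

```text
time_s: 21.45
tcp_pos: [0.5541, -0.2673, 0.2202]
orientation: [0.998, 0.061, 0.0, 0.0]
wrist_force: [-0.4, -0.6, 0.1]
gripper_width: 0.128
grasp_force: 59.8
```

move_arm([
  [0,0,0,0,0,0],
  [0,0,0,0,0,0],
  [0,0,0,0,0,0],
  [0,0,0,0,0,0],
], claw=0.32)

```text
time_s: 21.85
tcp_pos: [0.5541, -0.2672, 0.2199]
orientation: [0.998, 0.061, 0.0, -0.0]
wrist_force: [0.0, -0.7, 0.4]
gripper_width: 0.321
grasp_force: 0.0
```

move_arm([
  [0,0,0.06,0,0,0],
  [0,0,0.1,0,0,0],
  [0,0,0.16,0,0,0],
  [0,0,0.2,0,0,0],
  [0,0,0,0,0,0],
])

```text
time_s: 22.35
tcp_pos: [0.5563, -0.2684, 0.3581]
orientation: [0.998, 0.061, 0.006, 0.003]
wrist_force: [1.4, -0.7, 0.6]
gripper_width: 0.319
grasp_force: 0.0
```

move_arm([
  [0,0.1,0,0,0,0],
  [0,0.1,0,0,0,0],
  [0,0,0,0,0,0],
  [0,0,0,0,0,0],
])

```text
time_s: 22.75
tcp_pos: [0.5542, -0.2169, 0.3507]
orientation: [0.998, 0.062, 0.0, 0.0]
wrist_force: [-0.1, -0.6, 0.1]
gripper_width: 0.318
grasp_force: 0.0
```

```bash
python3 - <<'E'
from h import *
d=grab('wrist','w7.png')
c=np.array([.5472,-.2110]); a=.1235; R=np.array([[np.cos(a),-np.sin(a)],[np.sin(a),np.cos(a)]])
h=cv2.cvtColor(d['img'],cv2.COLOR_RGB2HSV);H,S,V=h[...,0],h[...,1].astype(int),h[...,2]
for n,m in(('red',((H<8)|(H>172))&(S>140)&(V>60)),('blue',(H>100)&(H<130)&(S>120)&(V>40))):
    k,l,st,cc=cv2.connectedComponentsWithStats(m.astype(np.uint8))
    for i in range(1,k):
        if st[i,4]>150: print(n,st[i].tolist(),(R.T@(onz(d,*cc[i],.068)[:2]-c)).round(4))
E
```

```text
red [366, 170, 19, 56, 799] [ 0.0025 -0.0545]
red [61, 240, 105, 77, 4349] [-0.069   0.1768]
blue [227, 186, 20, 39, 574] [-0.0011  0.0618]
```

View pics/w7.png

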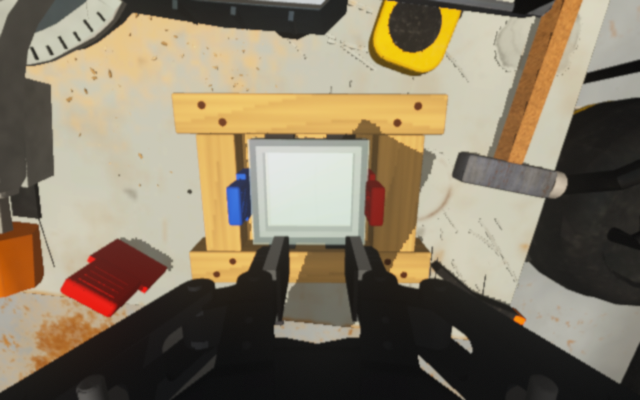

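Blue at (238,200) and red at (375,200) both stand upright in their gaps, and the arm is clear. Handing in.

```bash
python3 -c "
from station import ctrl
print(ctrl.hand_in())"
```

```text
the job is handed in; nothing more can be done
None
```

I handed the job in at about 23 s: the blue packer stands in the 10 mm (+y) gap and the red in the 6.5 mm (-y) gap, both upright, seated at lip height and released; no verdict came back.

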